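# Lock the practice jaw carrier with its T-head key

## Task

Take the orange T-head locking key out of its green stand and put its head straight down through the slot of the white practice-jaw carrier. Gently press it in against the spring with its head still lined up with the slot, turn it a quarter turn clockwise (seen from above) to its stop, then let go so that the spring draws it up and it stays locked across the slot. Feel for the slot without forcing the key, and leave the water bottle, steel bowl and black case where they are.

Things in the scene. Friction and masses are not known exactly. Their poses are not given: they have to be found in the camera images.
- key: the loose locking key, 70 mm tall, about 80 g, upright in its stand. Origin: centre of the underside of its steel T-head; z up the shank. T-head: bar 32 long (its x) x 9 wide (y) x 9 high (z 0 to 9); round shank 8 diameter (z 9 to 26); steel collar 24 diameter (z 26 to 30); then the handle. Head and handle are parallel, and a half turn makes no difference.
- key_handle (a point): centre of the key's orange flat wing handle, on the key's axis 50 mm above its origin, axes as the key's. The handle is 40 wide (x) x 12 thick (y) x 40 high: pinch it across its 12 mm thickness from above, fingers clear of the collar 20 mm below this point.
- stand: the fixed green key stand, 80 (x) x 50 (y) x 34 high, origin at the centre of its underside. The key hangs by its collar in a 37 x 15 well along the stand's x; its origin is then 8 mm above the table and it comes out straight upwards (lift 30 mm or more).
- mount: the fixed grey bench mount, base 215 (x, -57 to 158) x 130 (y) x 12 high; origin on the table under lock_centre. A white carrier, 192 x 90, its flat top 60 mm above the table, rides on it on a stiff cross slide along the mount's y (it yields sideways above about 14 N). The pink practice jaw with white teeth, 22 mm high, stands on the carrier at mount x 78 to 150.
- lock_centre (a point): on the mount, axes as the mount's, level with the carrier's top: middle of the places where the slot may be. The slot, in a blue trim, is 38 long (x) x 12 wide (y). Its centre has x = 0 here but y anywhere from -15 to +15 mm, as the last user left the slide. That is NOT measured: see it or feel for it; the head lands on the flat top if more than about 1.5 mm off.
- turn_depth (a point): on the mount, 23 mm below lock_centre: where the key's origin (underside of its head) should be pressed to before turning. A sprung plunger is met at 10 mm below lock_centre (4 N, then 0.4 N more per mm). Latch ribs under the slot plate block the turn above 21 mm depth (9 N there); at 26 mm the collar strikes the carrier, hard. Stops allow only a clockwise turn from above, 90 degrees and about 9 of play.
- locked_depth (a point): on the mount, 17 mm below lock_centre: height of the key's origin when locked. Let go after the quarter turn, the key is lifted to this height by the spring, its head up between latch ribs and stops against the underside of the 8 mm thick slot plate, and it holds.
- bottle: bystander: clear water bottle with blue cap, 62 diameter, 190 high, origin at the centre of its underside
- bowl: bystander: small steel bowl, 80 diameter, 35 high, origin at the centre of its underside
- case: bystander: black instrument case 170 (x) x 70 (y) x 32 high, origin at the centre of its underside

How it is judged (in metres and radians):
On the way, in this order (a step that is already met when the one before it is completed fails the run):
1. the key's head is pushed down through the slot, under the latch ribs, while still lined up with the slot (z of key in the frame of lock_centre below -0.0195 m and angle between the x axis of key and the x axis of mount, either way round below 0.25 rad and horizontal distance between key and lock_centre below 0.022 m), for 0.05 s.
2. still under the slot plate, the key is turned a quarter turn across the slot (z of key in the frame of lock_centre below -0.0145 m and angle between the x axis of key and the y axis of mount, either way round below 0.25 rad and horizontal distance between key and lock_centre below 0.022 m), for 0.1 s.
At the end, for the whole second after the job is handed in: the key is let go and at rest, upright within about 11 degrees, its head locked under the slot plate: across the slot (within about 14 degrees), its origin 14.5 to 19.5 mm below the carrier's top (drawn up behind the latch ribs), within 6 mm of lock_centre along the mount's x and 22 mm along its y (z of key in the frame of lock_centre between -0.0195 and -0.0145 m and x of key in the frame of lock_centre between -0.006 and 0.006 m and y of key in the frame of lock_centre between -0.022 and 0.022 m and angle between the x axis of key and the y axis of mount, either way round below 0.25 rad and angle between key's own z axis and vertical below 0.2 rad and linear speed of key below 0.02 m/s); the robot touches nothing.
It fails at once if the key is pressed against the carrier or mount with more than 60 N (contact force between key and mount above 60 N).
It fails at once if the robot presses on the carrier or mount with more than 20 N (contact force between any of the fingers, the arm and mount above 20 N).
It fails at once if the bottle is moved more than 25 mm or tipped (distance of bottle from where it was at the start of the episode above 0.025 m or angle between bottle's own z axis and vertical above 0.4 rad).
It fails at once if the bowl is moved more than 25 mm (distance of bowl from where it was at the start of the episode above 0.025 m).
It fails at once if the case is moved more than 25 mm (distance of case from where it was at the start of the episode above 0.025 m).
It also fails if it takes over 72 s, if anything falls off the work surface, if the arm or the gripper's body presses on something with over 40 N, if the wrist force passes 120 N, or if a joint passes its speed limit or range.

## Robot

A 6-joint arm with a two-finger parallel gripper is mounted at the origin on the work surface. World frame = base frame: x ahead of the robot, y to its left, z up, the work surface at z = 0. Lengths are in mm, angles in rad, forces in N, time in s.
With the tool pointing down it reaches from about 350 to 775 mm from the base axis. Payload 7.3 kg.
Tool frame: the origin (TCP) lies at the centre of the arm's flange, where the gripper is bolted on; the fingertips stand 178 mm ahead of it and the grasp point (between the pads) lies 159 mm ahead of it; z points along the fingers, y is the direction in which the jaws open and shut (so a half turn about z gives the same grasp; the last joint's range is limited). The gripper opens to 92 mm and grips with 3 to 60 N. Pads are 19 mm wide; open, the fingers measure 130 mm over their backs; the gripper's body (75 mm by 190 mm) begins 47 mm behind the grasp point.
Start: joints at [1.105, 0.342, 1.524, -0, 1.275, -0.146], TCP at [165.026, 498.392, 404.741] pointing down, gripper open.
Joint ranges: [-2.53, 2.53], [-0.77, 2.02], [0.04, 2.7], [-1, 4.14], [0.28, 2.66], [-3.11, 3.11]. Speed limits (rad/s): [2.57, 2.57, 3.14, 3.14, 3.14, 3.14].

## Interface

Orientations are given as [roll, pitch, yaw] about the fixed x, y, z axes, in that order (R = Rz(yaw) Ry(pitch) Rx(roll)).
In Python, from plant import get_obs, capture, close_job gives the robot as it stands. The module is installed in compiled form; this text tells all that it offers.
- The arm moves only by the shell command python3 -m pendant 'ROWS'. ROWS is JSON, a list of rows, each a list of 3 entries, a list of its own where there are three numbers: the shift along the tool's x, y, z in m, then the turn, a rotation vector about the tool's x, y, z in rad, then the finger opening in m, from 0 to 0.0918. In form: [[[tx, ty, tz], [wx, wy, wz], fingers], ...]. A call has 1 to 10 rows; each row is the pose to reach, as a shift and turn from the pose commanded when the call began, along the tool's axes at that moment; what a row does not reach only later rows make up. A row lasts 1/12 s, in which the tool goes at most 41.7 mm and 7.16 degrees, less where a joint would pass 70% of its speed; a pose out of reach is approached as far as the arm can. A call with a gripper value outside its range is refused whole. The fingers move at their own pace and stop on an object; the grip force is fixed at half the most. Time passes only in rows, so rows that repeat a pose let the fingers close. It gives the time, the measured TCP pose, the force and the opening at its end, in the units of the state.
- get_obs(): the state, without advancing time (a new reading comes with each control period).
- capture(name): name is "side" or "top"; returns a dict with "color" (420x560x3 uint8, red, green, blue), "mtx" (3x3 intrinsics, pixels), "rvec" (rotation vector, rad) and "tvec" (3), from world to camera coordinates, as OpenCV has them. Camera axes: x right, y down, z forward; pixel columns grow to the right and rows downward; lengths in mm; the calibration is good to about 2 mm. A picture is of the moment at which its call begins. There is no depth.
- close_job(): hands the job in, once; it reports no verdict.
The state is a dict: "time": time; "joint_positions": joint angles; "dq": joint speeds; "tau": joint torques, N m; "tool_pos": TCP position; "tcp_rot": TCP orientation; "contact_force": force on the tool from outside, world axes, zero at the start; "moment": the same for the moment, N m; "grip_width": finger opening in mm.
Only numpy, scipy, OpenCV 4.12 (cv2) and the standard library are available. Lean on these libraries where they do the work, as an engineer would, in place of code of your own. Each camera call takes 0.05 s, during which the arm holds its last target. There are 200 camera calls.

## Working session

There is one attempt and no reset: what is moved stays moved. The work goes in short steps, Python scripts to look and compute and a shell command to move; the robot and the scene stay as the last step left them, time stands still between calls to the robot, and variables do not carry over. Pictures are saved under pics/ and viewed, about 8 in all and at most 12, crops included, and the job is handed in when it is done.

```bash
mkdir -p pics; python3 - <<'E'
from plant import *
import cv2
o=get_obs();print(o)
for n in("top","side"):
    c=capture(n);cv2.imwrite(f"pics/{n}0.png",cv2.resize(c["color"][:,:,::-1],(800,600),interpolation=cv2.INTER_CUBIC));print(n,c["mtx"],c["rvec"],c["tvec"])
E
```

```text
{'time': 0.0, 'joint_positions': array([ 1.10500985e+00,  3.42712697e-01,  1.52499176e+00,  1.85187383e-05,
        1.27541258e+00, -1.46014261e-01]), 'dq': array([ 2.37136556e-04,  4.93111424e-05,  1.58144130e-03, -8.42016281e-04,
       -8.26765495e-04, -7.88392725e-04]), 'tau': array([-1.28768079e-04, -4.31238627e+01, -2.44219798e+01,  7.17758643e-02,
        5.57766692e-02, -1.29798273e-04]), 'tool_pos': array([164.95790297, 498.27302849, 404.05878206]), 'tcp_rot': array([-3.14008707e+00, -2.39311202e-04,  2.82181485e+00]), 'contact_force': array([ 0.09263068, -0.67808332,  0.32728256]), 'moment': array([-0.01672243, -0.01336252,  0.04555272]), 'grip_width': 91.6488765336836}
top [[505.15326559   0.         274.24948519]
 [  0.         505.15326559 210.38245716]
 [  0.           0.           1.        ]] [ 2.13602339 -2.16032362  0.14844674] [  58.48306752  562.750204   1381.86287873]
side [[485.54350123   0.         279.47268443]
 [  0.         485.54350123 210.11622451]
 [  0.           0.           1.        ]] [ 2.39121912 -0.0665756   0.01946503] [-554.83804857  111.74817707 1258.59687022]
```

View pics/top0.png

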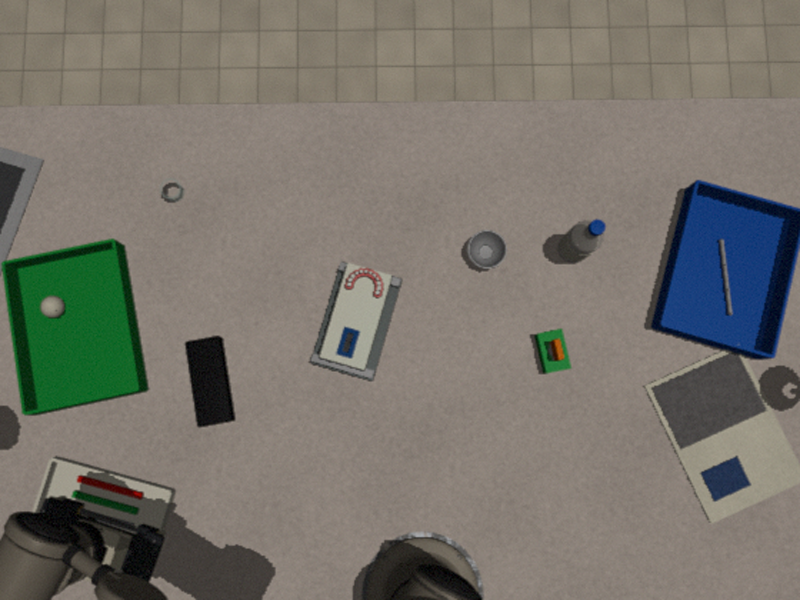

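View pics/side0.png

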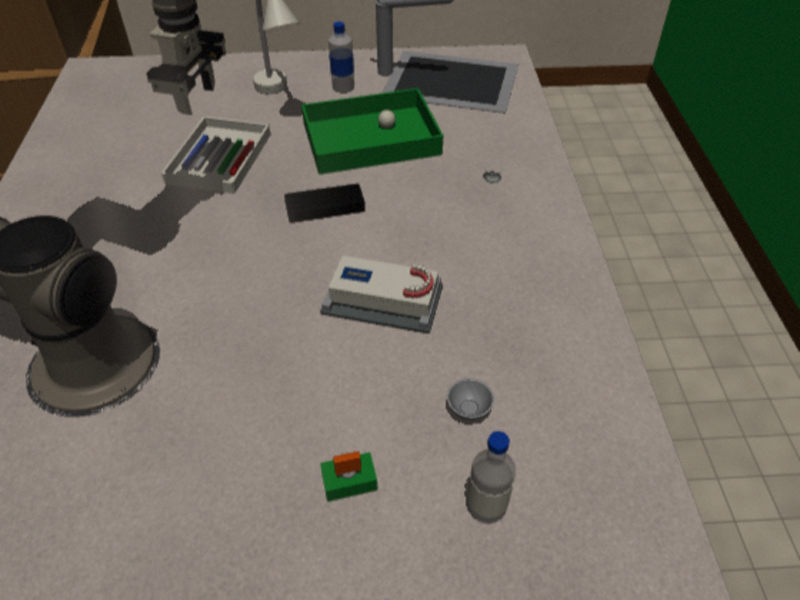

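The top view shows the stand and key at about (553,351), the slot trim at (348,343) and the mount around (355,320). The bowl is at (487,250) and the bottle at (585,238). In the side view the stand is at (348,475) and the slot at (356,274). Next I'll enlarge these areas.

```bash
cat > h.py <<'E'
from plant import *
import cv2,numpy as np
def ray(c,uv,z):
    R=cv2.Rodrigues(c["rvec"])[0];t=np.array(c["tvec"]).ravel()
    p=cv2.undistortPoints(np.array([[uv]],float),c["mtx"],None).ravel()
    d=R.T@np.array([p[0],p[1],1]);o=-R.T@t
    return o+d*(z-o[2])/d[2]
def proj(c,P): return cv2.projectPoints(np.array(P,float).reshape(-1,3),c["rvec"],np.array(c["tvec"]),c["mtx"],None)[0].reshape(-1,2)
def crop(c,u0,v0,w,h,s): return cv2.resize(c["color"][v0:v0+h,u0:u0+w,::-1],(w*s,h*s),interpolation=cv2.INTER_CUBIC)
E
python3 - <<'E'
from h import *
t=capture("top");s=capture("side")
a=np.vstack([np.hstack([crop(t,210,175,80,60,5) if 0 else crop(t,205,175,80,100,5)[:0].reshape(0,400,3) ,np.zeros((0,400,3),np.uint8)]),
 np.hstack([crop(t,210,178,80,60,5),crop(t,350,215,80,60,5)]),
 np.hstack([crop(s,222,172,100,60,4),crop(s,205,300,80,60,5)]) if 0 else np.hstack([crop(s,230,177,80,60,5),crop(s,205,300,80,60,5)])])
cv2.imwrite("pics/c1.png",a)
E
```

```text
(no output)
```

View pics/c1.png

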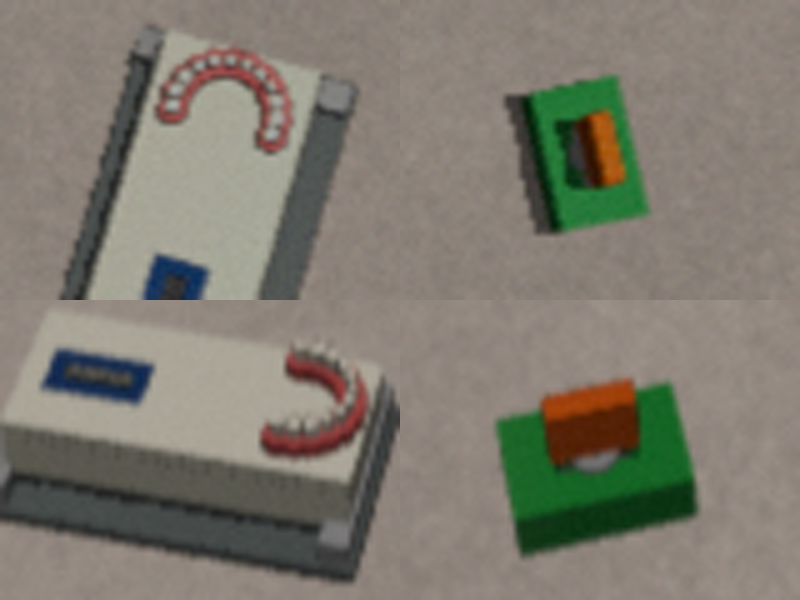

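The crop shows the stand's top corners and the handle clearly in both views. In the side crop the trim corners are at (57,350), (153,364), (140,403) and (43,388). The mount's lower half was cut off in the top view, so I'll enlarge that too.

```bash
python3 - <<'E'
from h import *
t=capture("top");s=capture("side")
cv2.imwrite("pics/c2.png",np.hstack([crop(t,212,178,76,94,6)[:564],crop(s,220,177,50,94,6)[:564]]))
T=lambda x,y:((x-400+2)/5+350-.5,(y+2)/5+215-.5); S=lambda x,y:((x-400+2)/5+205-.5,(y-300+2)/5+300-.5)
def rep(n,c,f,pts,z):
    P=np.array([ray(c,f(*p),z)[:2] for p in pts]);e=np.linalg.norm(np.roll(P,-1,0)-P,axis=1)
    print(n,P.mean(0).round(1),"edges",e.round(1),"ang",[round(float(np.degrees(np.arctan2(*(P[(i+1)%4]-P[i])[::-1]))),1) for i in range(4)])
rep("stand top",t,T,[(530,95),(617,77),(648,213),(560,230)],34)
rep("stand side",s,S,[(497,420),(670,384),(695,485),(518,525)],34)
rep("handle top",t,T,[(588,117),(612,111),(626,180),(602,187)],78)
S2=lambda x,y:((x+2)/5+230-.5,(y-300+2)/5+177-.5)
rep("handle side",s,S,[(543,397),(633,380),(637,390),(547,408)],78)
rep("trim side",s,S2,[(57,350),(153,364),(140,403),(43,388)],60)
rep("carrier side?",s,S2,[(50,307),(385,360),(350,483),(3,425)],60)
E
```

```text
stand top [ 461.1 -263.7] edges [50.1 77.5 50.2 76.8] ang [-79.0, -169.7, 100.2, 10.3]
stand side [ 463.3 -267.5] edges [78.4 51.4 78.  52.3] ang [10.1, -79.2, -169.2, 101.3]
handle top [ 460.6 -264. ] edges [13.5 37.9 13.6 38.5] ang [-76.7, -171.0, 105.5, 8.9]
handle side [ 463.6 -264.1] edges [39.   5.2 38.9  5.7] ang [9.0, -71.7, -170.4, 108.0]
trim side [481.5 136. ] edges [54.4 30.5 54.3 30.1] ang [-15.0, -104.8, 164.5, 75.4]
carrier side? [534.1 120.7] edges [191.   94.  189.2  93.9] ang [-16.2, -106.5, 163.8, 74.6]
```

View pics/c2.png

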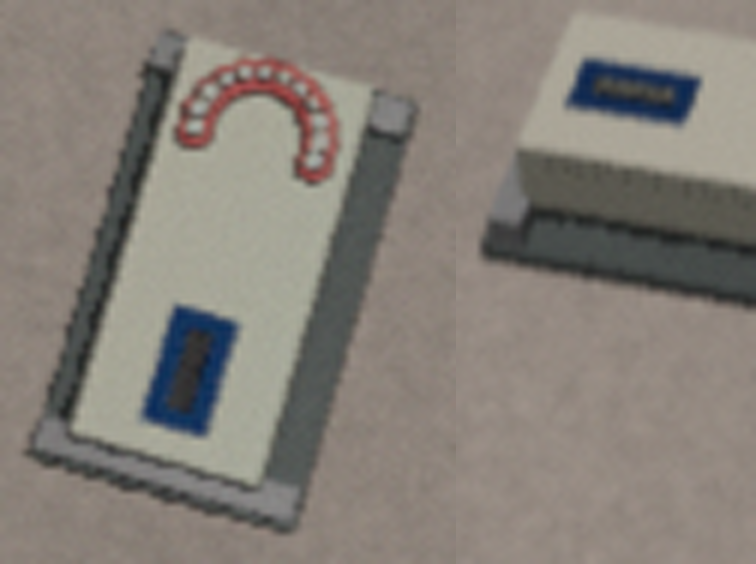

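The top crop has the trim corners at (177,305), (239,320), (207,437) and (143,418), with the slot centred near (190,371). The carrier corners are (185,37), (372,92), (265,487) and (70,432).

```bash
python3 - <<'E'
from h import *
t=capture("top");s=capture("side")
T=lambda x,y:((x+2.5)/6+212-.5,(y+2.5)/6+178-.5)
def rep(n,c,f,pts,z):
    P=np.array([ray(c,f(*p),z)[:2] for p in pts]);e=np.linalg.norm(np.roll(P,-1,0)-P,axis=1)
    print(n,P.mean(0).round(1),"edges",e.round(1),"ang",[round(float(np.degrees(np.arctan2(*(P[(i+1)%4]-P[i])[::-1]))),1) for i in range(4)])
rep("trim",t,T,[(177,305),(239,320),(207,437),(143,418)],60)
rep("slot",t,T,[(186,330),(212,334),(194,412),(167,408)],60)
rep("carrier",t,T,[(185,37),(372,92),(265,487),(70,432)],60)
# colour centroid of trim, both views
for n,c,(u0,v0,w,h) in(("top",t,(225,222,35,35)),("side",s,(225,180,50,30))):
    im=c["color"][v0:v0+h,u0:u0+w].astype(float);m=(im[...,2]-im[...,0]>25)
    m=cv2.morphologyEx(m.astype(np.uint8),cv2.MORPH_CLOSE,np.ones((9,9)))
    r=cv2.minAreaRect(cv2.findContours(m,0,1)[0][0]);M=cv2.moments(m,True)
    uv=(u0+M["m10"]/M["m00"],v0+M["m01"]/M["m00"]);print(n,uv,r,ray(c,uv,60).round(1),ray(c,(u0+r[0][0],v0+r[0][1]),60).round(1))
for n,c,(u0,v0,w,h) in(("top",t,(370,225,35,35)),("side",s,(215,310,50,25))):
    im=c["color"][v0:v0+h,u0:u0+w].astype(float);m=(im[...,0]-im[...,1]>60)&(im[...,0]>(150 if n=="side" else 190));ys,xs=np.nonzero(m)
    uv=(u0+xs.mean(),v0+ys.mean());print("handle",n,m.sum(),uv,ray(c,uv,78).round(1))
E
```

```text
trim [480.4 136.6] edges [29.4 55.6 30.6 54.1] ang [-104.3, 164.5, 72.9, -16.8]
slot [479.9 137.5] edges [12.1 36.7 12.5 36.8] ang [-99.4, 166.8, 80.9, -13.8]
carrier [530.9 121.8] edges [ 90.9 189.1  92.7 190.6] ang [-107.3, 164.4, 73.7, -16.2]
top (243.07762557077626, 239.337899543379) ((18.073394775390625, 17.422019958496094), (10.919219970703125, 20.11435317993164), 16.699243545532227) [481.  138.7  60. ] [480.8 138.7  60. ]
side (249.0201342281879, 191.69127516778525) ((24.054054260253906, 11.675676345825195), (19.72787857055664, 7.562353134155273), 9.462322235107422) [480.2 137.7  60. ] [480.3 137.8  60. ]
handle top 0 (np.float64(nan), np.float64(nan)) [nan nan nan]
handle side 59 (np.float64(242.16949152542372), np.float64(319.2542372881356)) [ 462.  -265.5   78. ]<stdin>:18: RuntimeWarning: Mean of empty slice.
  ret = ret.dtype.type(ret / rcount)
```

```bash
cat >> h.py <<'E'
def goto(x,y,z,yaw=None):
    "tool-frame shift (m) and z turn (rad) from measured pose; tool down"
    from scipy.spatial.transform import Rotation as Ro
    o=get_obs();R=Ro.from_euler('xyz',o["tcp_rot"]);d=R.inv().apply(np.array([x,y,z])-o["tool_pos"])/1000
    if yaw is None: rv=np.zeros(3)
    else: rv=(R.inv()*Ro.from_euler('xyz',[np.pi,0,np.radians(yaw)])).as_rotvec()
    print("t",o["time"],"pos",o["tool_pos"].round(1),"rpy",np.degrees(o["tcp_rot"]).round(2),"F",o["contact_force"].round(2),"w",round(o["grip_width"],1));print("shift",d.round(4),"turn",rv.round(4))
E
python3 - <<'E'
from h import *
t=capture("top");s=capture("side")
print("bottle",ray(s,(343,358),0),"cap top",ray(t,(596*.7,228*.7),190),"bowl",ray(t,(487*.7,250*.7),20),"case",ray(t,(210*.7,380*.7),32))
goto(480,137,404.7,190);goto(462,-265,360,190)
E
```

```text
bottle [ 676.65954216 -327.54666825    0.        ] cap top [ 668.61963363 -313.52438192  190.        ] bowl [ 666.79667036 -140.94705612   20.        ] case [411.96950197 408.49860657  32.        ]
t 0.5 pos [165.  498.4 404.7] rpy [180.     0.   161.68] F [-0.08 -0.03  0.76] w 91.8
shift [-0.4126 -0.244   0.    ] turn [ 0.      0.     -0.4943]
t 0.5 pos [165.  498.4 404.7] rpy [180.     0.   161.68] F [-0.08 -0.03  0.76] w 91.8
shift [-0.5219 -0.6313  0.0447] turn [ 0.      0.     -0.4943]
```

```bash
python3 -m pendant '[[[-0.04,-0.024,0],[0,0,-0.1],0.09],[[-0.07,-0.04,0],[0,0,-0.2],0.09],[[-0.41,-0.244,0],[0,0,-0.3],0.09],[[-0.41,-0.244,0],[0,0,-0.4],0.09],[[-0.41,-0.244,0],[0,0,-0.494],0.09],[[-0.41,-0.244,0],[0,0,-0.494],0.09],[[-0.41,-0.244,0],[0,0,-0.494],0.09],[[-0.41,-0.244,0],[0,0,-0.494],0.09],[[-0.41,-0.244,0],[0,0,-0.494],0.09],[[-0.41,-0.244,0],[0,0,-0.494],0.09]]'; python3 -c "
from h import *
goto(462,-265,330,190)"
```

```text
time: 1.33
tool_pos: [435.0, 186.6, 405.0]
tcp_rot: [3.141, 0.001, -2.968]
contact_force: [0.6, 1.1, -0.4]
grip_width: 89.7
t 1.3333 pos [435.  186.6 405. ] rpy [ 1.7998e+02  4.0000e-02 -1.7003e+02] F [ 0.58  1.08 -0.38] w 89.7
shift [ 0.0516 -0.4495  0.0748] turn [ 0.0003  0.0007 -0.0004]
```

```bash
python3 -m pendant '[[[0.05,-0.45,0.075],[0,0,0],0.09],[[0.05,-0.45,0.075],[0,0,0],0.09],[[0.05,-0.45,0.075],[0,0,0],0.09],[[0.05,-0.45,0.075],[0,0,0],0.09],[[0.05,-0.45,0.075],[0,0,0],0.09],[[0.05,-0.45,0.075],[0,0,0],0.09],[[0.05,-0.45,0.075],[0,0,0],0.09],[[0.05,-0.45,0.075],[0,0,0],0.09],[[0.05,-0.45,0.075],[0,0,0],0.09],[[0.05,-0.45,0.075],[0,0,0],0.09]]'; python3 -c "
from h import *
goto(462,-265,290,190)"
```

```text
time: 2.17
tool_pos: [459.8, -223.9, 336.4]
tcp_rot: [-3.141, 0.0, -2.968]
contact_force: [2.4, 1.0, -0.7]
grip_width: 90.1
t 2.1667 pos [ 459.8 -223.9  336.4] rpy [-1.7999e+02  3.0000e-02 -1.7004e+02] F [ 2.41  1.   -0.68] w 90.1
shift [ 0.005  -0.0408  0.0464] turn [-0.0002  0.0005 -0.0007]
```

```bash
python3 -m pendant '[[[0.005,-0.03,0.02],[0,0,0],0.09],[[0.005,-0.041,0.046],[0,0,0],0.09],[[0.005,-0.041,0.046],[0,0,0],0.09],[[0.005,-0.041,0.046],[0,0,0],0.09],[[0.005,-0.041,0.046],[0,0,0],0.09]]'; python3 - <<'E'
from h import *
t=capture("top");s=capture("side")
goto(462,-265,221,190)
cv2.imwrite("pics/c3.png",np.hstack([crop(t,340,200,80,100,5),crop(s,200,240,80,100,5)]))
E
```

```text
time: 2.58
tool_pos: [462.5, -262.4, 291.3]
tcp_rot: [3.141, 0.0, -2.967]
contact_force: [-0.1, -0.3, -0.0]
grip_width: 89.9
t 2.6833 pos [ 462.8 -262.1  292.1] rpy [-1.7992e+02  9.0000e-02 -1.6993e+02] F [ 0.04 -0.05 -0.02] w 89.9
shift [ 0.0014 -0.0026  0.0711] turn [-0.0015  0.0016  0.0011]
```

View pics/c3.png

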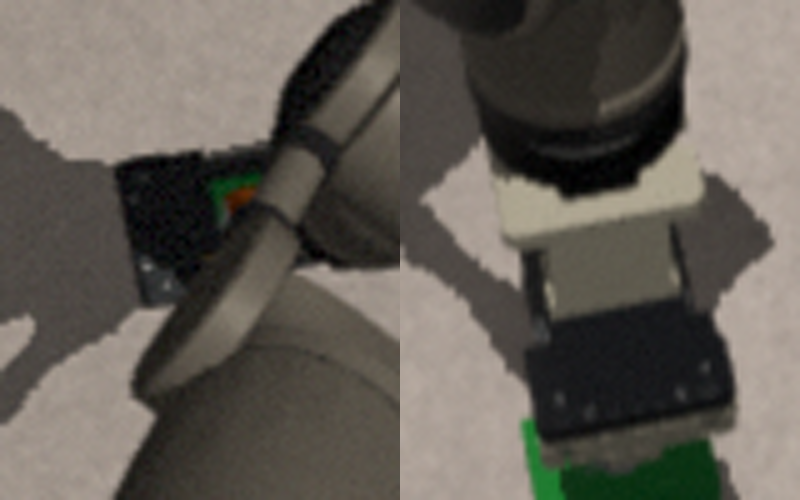

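The arm hides most of the handle, but it lies between the jaws (orange visible at about (240,200)). I'll go down and grip.

```bash
python3 -m pendant '[[[0.001,-0.003,0.03],[0,0,0],0.09],[[0.001,-0.003,0.055],[0,0,0],0.09],[[0.001,-0.003,0.065],[0,0,0],0.09],[[0.001,-0.003,0.071],[0,0,0],0.09],[[0.001,-0.003,0.071],[0,0,0],0.09],[[0.001,-0.003,0.071],[0,0,0],0.09]]' && python3 -m pendant '[[[0,0,0],[0,0,0],0.04],[[0,0,0],[0,0,0],0.025],[[0,0,0],[0,0,0],0.015],[[0,0,0],[0,0,0],0.01],[[0,0,0],[0,0,0],0.005],[[0,0,0],[0,0,0],0.0],[[0,0,0],[0,0,0],0.0],[[0,0,0],[0,0,0],0.0],[[0,0,0],[0,0,0],0.0],[[0,0,0],[0,0,0],0.0]]'
```

```text
time: 3.18
tool_pos: [462.4, -266.0, 220.7]
tcp_rot: [-3.14, 0.001, -2.967]
contact_force: [0.1, 0.6, 0.5]
grip_width: 90.1
time: 4.02
tool_pos: [461.9, -266.2, 219.6]
tcp_rot: [3.141, -0.0, -2.967]
contact_force: [-0.3, 0.3, -0.5]
grip_width: 27.9
```

```bash
python3 -m pendant '[[[0,0,0],[0,0,0],0.0],[[0,0,0],[0,0,0],0.0],[[0,0,0],[0,0,0],0.0],[[0,0,0],[0,0,0],0.0],[[0,0,0],[0,0,0],0.0],[[0,0,0],[0,0,0],0.0]]'; python3 -c "
from h import *
print(get_obs()['contact_force'],get_obs()['moment'])"
```

```text
time: 4.52
tool_pos: [461.9, -266.1, 219.6]
tcp_rot: [3.141, -0.0, -2.967]
contact_force: [-0.4, 1.3, -0.5]
grip_width: 11.7
[-0.35630238  1.34526401 -0.49597325] [ 0.18254325 -0.00424147  0.08285531]
```

```bash
python3 -m pendant '[[[0,0,-0.01],[0,0,0],0.0],[[0,0,-0.03],[0,0,0],0.0],[[0,0,-0.055],[0,0,0],0.0],[[0,0,-0.08],[0,0,0],0.0],[[0,0,-0.1],[0,0,0],0.0],[[0,0,-0.11],[0,0,0],0.0],[[0,0,-0.11],[0,0,0],0.0]]'; python3 -c "
from h import *
print(get_obs()['contact_force'],get_obs()['moment'])
goto(480.7,137.3,320,164)"
```

```text
time: 5.1
tool_pos: [462.2, -266.4, 332.3]
tcp_rot: [-3.138, 0.004, -2.967]
contact_force: [0.5, -0.1, -1.2]
grip_width: 11.9
[ 0.46601079 -0.0991087  -1.21438629] [ 0.07466037 -0.08225105  0.07431285]
t 5.1 pos [ 462.2 -266.4  332.3] rpy [-179.78    0.2  -170.01] F [ 0.47 -0.1  -1.21] w 11.9
shift [-0.0881  0.3944  0.0111] turn [-0.003   0.0043  0.4535]
```

```bash
python3 -m pendant '[[[-0.004,0.02,0],[0,0,0.05],0.0],[[-0.012,0.055,0],[0,0,0.1],0.0],[[-0.02,0.095,0],[0,0,0.16],0.0],[[-0.03,0.135,0],[0,0,0.22],0.0],[[-0.039,0.175,0],[0,0,0.28],0.0],[[-0.048,0.215,0],[0,0,0.34],0.0],[[-0.057,0.255,0],[0,0,0.4],0.0],[[-0.066,0.295,0],[0,0,0.453],0.0],[[-0.075,0.335,0],[0,0,0.453],0.0],[[-0.08,0.365,0],[0,0,0.453],0.0]]';  python3 -c "
from h import *
goto(480.7,137.3,320,164)"
```

```text
time: 5.93
tool_pos: [476.8, 110.0, 328.4]
tcp_rot: [-3.142, -0.002, 2.864]
contact_force: [1.0, 0.0, -1.1]
grip_width: 11.8
t 5.9333 pos [476.8 110.  328.4] rpy [-1.8000e+02 -1.1000e-01  1.6408e+02] F [ 0.96  0.03 -1.06] w 11.8
shift [0.0037 0.0273 0.0084] turn [-0.     -0.0019  0.0013]
```

```bash
python3 -m pendant '[[[0.003,0.02,0.01],[0,0,0],0.0],[[0.0037,0.0273,0.02],[0,0,0],0.0],[[0.0037,0.0273,0.03],[0,0,0],0.0],[[0.0037,0.0273,0.038],[0,0,0],0.0],[[0.0037,0.0273,0.038],[0,0,0],0.0],[[0.0037,0.0273,0.038],[0,0,0],0.0],[[0.0037,0.0273,0.038],[0,0,0],0.0]]';  python3 - <<'E'
from h import *
goto(480.7,137.3,280,164)
t=capture("top");s=capture("side")
cv2.imwrite("pics/c4.png",np.hstack([crop(t,205,175,80,100,5),crop(s,220,130,80,100,5)]))
E
```

```text
time: 6.52
tool_pos: [481.6, 133.8, 291.7]
tcp_rot: [-3.142, -0.0, 2.862]
contact_force: [0.8, 0.2, 0.0]
grip_width: 11.9
t 6.5167 pos [481.6 133.8 291.7] rpy [-180.     -0.    163.96] F [0.84 0.18 0.03] w 11.9
shift [0.0018 0.0032 0.0117] turn [-0.     -0.     -0.0007]
```

View pics/c4.png

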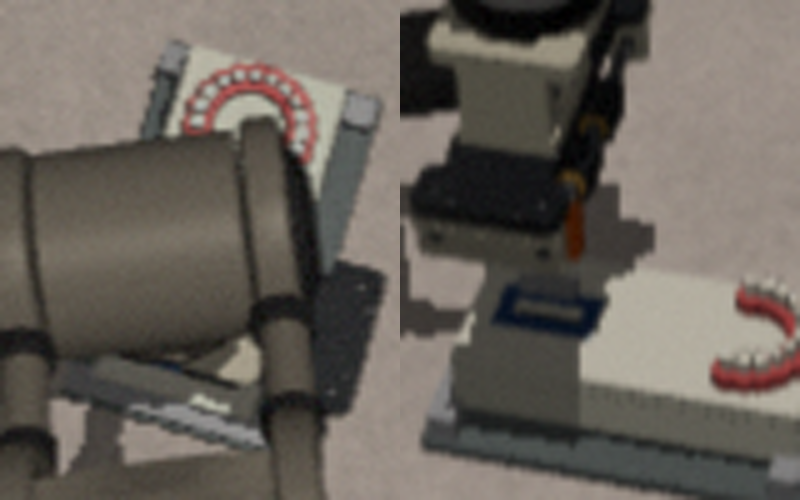

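The side view shows orange at (573,230) beside the near finger and the slot clear at (550,310), but the steel head is hard to see against the shadow. I'll enlarge and overlay the predicted key.

```bash
python3 - <<'E'
from h import *
s=capture("side");o=get_obs();print(o["tool_pos"],o["moment"])
u0,v0,w,h,k=295-60,165,50,40,8
im=crop(s,u0,v0,w,h,k);im=cv2.convertScaleAbs(im,alpha=1.6);im2=im.copy()
p=o["tool_pos"];a=np.radians(164-180);X=np.array([np.cos(a),np.sin(a),0]);Y=np.array([-X[1],X[0],0])
O=p-np.array([0,0,211.6])
def box(hx,hy,z0,z1,col):
    P=[O+X*i*hx+Y*j*hy+np.array([0,0,z]) for z in(z0,z1) for i,j in((-1,-1),(1,-1),(1,1),(-1,1))]
    q=((proj(s,P)-[u0,v0]+.5)*k-.5).astype(int)
    for i in range(4):
        for A,B in((i,(i+1)%4),(i+4,(i+1)%4+4),(i,i+4)): cv2.line(im2,tuple(map(int,q[A])),tuple(map(int,q[B])),col,1)
box(16,4.5,0,9,(0,255,255));box(12,12,26,30,(0,255,0));box(20,6,30,70,(255,0,255))
cv2.imwrite("pics/c5.png",np.hstack([im,im2]))
E
```

```text
[481.56613954 134.03416846 292.12680303] [-0.01523644  0.01968169  0.00611042]
```

View pics/c5.png

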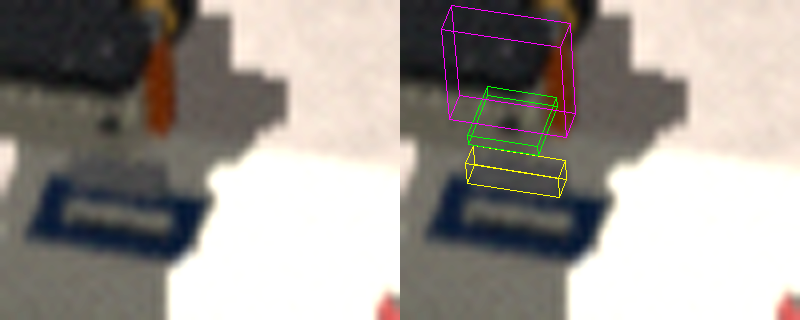

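The overlay matches: the grey head sits in the predicted box to within about 1 mm, so the key is upright in the grip. The slot centre in this view is about (120,215). I'll line up over it and go down.

```bash
python3 - <<'E'
from h import *
s=capture("side")
print(ray(s,(235+120.5/8-.5,165+214.5/8-.5),60))
goto(480.5,137.5,275,164)
E
```

```text
[481.66777579 139.10558629  60.        ]
t 6.7167 pos [481.5 134.1 292.1] rpy [1.7997e+02 6.0000e-02 1.6399e+02] F [-0.14 -0.01 -0.61] w 12.2
shift [0.0019 0.003  0.0171] turn [ 0.0005  0.001  -0.0002]
```

```bash
python3 -m pendant '[[[0.001,0.002,0.004],[0,0,0],0.0],[[0.0017,0.0033,0.008],[0,0,0],0.0],[[0.0017,0.0033,0.012],[0,0,0],0.0],[[0.0017,0.0033,0.016],[0,0,0],0.0],[[0.0017,0.0033,0.017],[0,0,0],0.0],[[0.0017,0.0033,0.017],[0,0,0],0.0],[[0.0017,0.0033,0.017],[0,0,0],0.0]]'; python3 -m pendant '[[[0,0,0.001],[0,0,0],0.0],[[0,0,0.002],[0,0,0],0.0],[[0,0,0.003],[0,0,0],0.0],[[0,0,0.004],[0,0,0],0.0],[[0,0,0.005],[0,0,0],0.0],[[0,0,0.005],[0,0,0],0.0]]'; python3 -c "
from h import *
goto(480.8,137.7,260,164)"
```

```text
time: 7.3
tool_pos: [480.7, 138.1, 274.5]
tcp_rot: [-3.142, -0.0, 2.863]
contact_force: [-0.5, -0.5, -1.3]
grip_width: 11.8
time: 7.8
tool_pos: [480.6, 138.1, 269.4]
tcp_rot: [-3.142, -0.0, 2.863]
contact_force: [-0.1, -0.1, -0.7]
grip_width: 11.8
t 7.8 pos [480.6 138.1 269.4] rpy [-1.8000e+02 -2.0000e-02  1.6402e+02] F [-0.05 -0.11 -0.66] w 11.8
shift [-0.0003 -0.0003  0.0094] turn [-0.0001 -0.0003  0.0004]
```

```bash
python3 -m pendant '[[[0,0,0.001],[0,0,0],0.0],[[0,0,0.002],[0,0,0],0.0],[[0,0,0.003],[0,0,0],0.0],[[0,0,0.003],[0,0,0],0.0]]'; python3 -m pendant '[[[0,0,0.001],[0,0,0],0.0],[[0,0,0.002],[0,0,0],0.0],[[0,0,0.003],[0,0,0],0.0],[[0,0,0.003],[0,0,0],0.0]]'
```

```text
time: 8.13
tool_pos: [480.6, 138.1, 266.4]
tcp_rot: [-3.142, -0.0, 2.863]
contact_force: [-0.9, -1.5, -1.3]
grip_width: 11.4
time: 8.47
tool_pos: [480.6, 138.1, 263.4]
tcp_rot: [-3.142, -0.0, 2.863]
contact_force: [-0.9, -0.2, -1.5]
grip_width: 11.6
```

The head is inside the slot with no contact force. I'll press against the plunger now.

```bash
python3 -m pendant '[[[0,0,0.001],[0,0,0],0.0],[[0,0,0.002],[0,0,0],0.0],[[0,0,0.003],[0,0,0],0.0],[[0,0,0.004],[0,0,0],0.0],[[0,0,0.005],[0,0,0],0.0],[[0,0,0.005],[0,0,0],0.0]]'; python3 -m pendant '[[[0,0,0.001],[0,0,0],0.0],[[0,0,0.002],[0,0,0],0.0],[[0,0,0.003],[0,0,0],0.0],[[0,0,0.004],[0,0,0],0.0],[[0,0,0.005],[0,0,0],0.0],[[0,0,0.006],[0,0,0],0.0],[[0,0,0.006],[0,0,0],0.0]]'
```

```text
time: 8.97
tool_pos: [480.7, 138.1, 258.8]
tcp_rot: [3.141, 0.0, 2.863]
contact_force: [-0.5, 0.0, 4.1]
grip_width: 11.9
time: 9.55
tool_pos: [480.7, 138.1, 252.7]
tcp_rot: [3.141, 0.0, 2.863]
contact_force: [-1.0, -0.6, 6.7]
grip_width: 11.6
```

```bash
python3 -m pendant '[[[0,0,0.001],[0,0,0],0.0],[[0,0,0.002],[0,0,0],0.0],[[0,0,0.003],[0,0,0],0.0],[[0,0,0.004],[0,0,0],0.0],[[0,0,0.0045],[0,0,0],0.0],[[0,0,0.0045],[0,0,0],0.0],[[0,0,0.0045],[0,0,0],0.0],[[0,0,0.0045],[0,0,0],0.0]]'; python3 -c "
from h import *
s=capture('side');o=get_obs();print(o['moment'])
goto(480.8,137.7,260,164)"
```

```text
time: 10.22
tool_pos: [480.7, 138.1, 248.5]
tcp_rot: [3.141, 0.0, 2.863]
contact_force: [-3.0, -0.8, 8.0]
grip_width: 11.7
[-0.10773013  0.45079408 -0.02126597]
t 10.2667 pos [480.7 138.1 248.5] rpy [1.7999e+02 2.0000e-02 1.6403e+02] F [-1.49 -0.44  7.72] w 11.9
shift [-0.0003 -0.0004 -0.0115] turn [0.0002 0.0004 0.0005]
```

```bash
python3 -m pendant '[[[0,0,0.0006],[0,0,0],0.0],[[0,0,0.0006],[0,0,0.06],0.0],[[0,0,0.0006],[0,0,0.13],0.0],[[0,0,0.0006],[0,0,0.2],0.0],[[0,0,0.0006],[0,0,0.27],0.0],[[0,0,0.0006],[0,0,0.34],0.0],[[0,0,0.0006],[0,0,0.4],0.0],[[0,0,0.0006],[0,0,0.4],0.0]]'; python3 -c "
from h import *
o=get_obs();print(o['moment'])
goto(480.7,138.1,248,74)"
```

```text
time: 10.93
tool_pos: [481.2, 138.2, 248.3]
tcp_rot: [3.14, 0.002, 2.46]
contact_force: [-0.0, 0.7, 7.9]
grip_width: 11.7
[-2.10939759e-05  1.02985066e-01 -2.71465484e-02]
t 10.9333 pos [481.2 138.2 248.3] rpy [1.7988e+02 1.1000e-01 1.4092e+02] F [-0.03  0.74  7.86] w 11.7
shift [ 0.0004 -0.0004  0.0003] turn [2.900e-03 4.000e-04 1.168e+00]
```

```bash
python3 -m pendant '[[[0,0,0],[0,0,0.07],0.0],[[0,0,0],[0,0,0.15],0.0],[[0,0,0],[0,0,0.25],0.0],[[0,0,0],[0,0,0.35],0.0],[[0,0,0],[0,0,0.45],0.0],[[0,0,0],[0,0,0.55],0.0],[[0,0,0],[0,0,0.65],0.0],[[0,0,0],[0,0,0.75],0.0],[[0,0,0],[0,0,0.82],0.0],[[0,0,0],[0,0,0.82],0.0]]'; python3 -c "
from h import *
o=get_obs();print(o['moment'])
goto(480.7,138.1,248,74)"
```

```text
time: 11.77
tool_pos: [481.3, 138.2, 248.3]
tcp_rot: [3.139, -0.0, 1.639]
contact_force: [-0.4, -0.3, 8.0]
grip_width: 12.1
[-0.16142256  0.04120596 -0.04241236]
t 11.7667 pos [481.3 138.2 248.3] rpy [ 1.7982e+02 -1.0000e-02  9.3900e+01] F [-0.37 -0.26  7.95] w 12.1
shift [-0.     -0.0006  0.0003] turn [ 0.003  -0.0008  0.3474]
```

```bash
python3 -m pendant '[[[0,0,0],[0,0,0.07],0.0],[[0,0,0],[0,0,0.14],0.0],[[0,0,0],[0,0,0.21],0.0],[[0,0,0],[0,0,0.28],0.0],[[0,0,0],[0,0,0.35],0.0],[[0,0,0],[0,0,0.35],0.0],[[0,0,0],[0,0,0.35],0.0]]'; python3 -c "
from h import *
o=get_obs();print(o['moment'])
goto(480.7,138.1,248,74)"
```

```text
time: 12.35
tool_pos: [481.3, 138.2, 248.3]
tcp_rot: [3.139, -0.001, 1.292]
contact_force: [0.2, -0.0, 8.7]
grip_width: 11.9
[-0.13475593  0.05066467 -0.08047653]
t 12.35 pos [481.3 138.2 248.3] rpy [ 1.7984e+02 -7.0000e-02  7.4050e+01] F [ 0.17 -0.04  8.67] w 11.9
shift [-0.0002 -0.0006  0.0003] turn [ 0.0028 -0.0013  0.0008]
```

```bash
for i in 1 2; do python3 -m pendant '[[[0,0,0],[0,0,0.02],0.0],[[0,0,0],[0,0,0.04],0.0],[[0,0,0],[0,0,0.04],0.0]]'; python3 -c "
from h import *
print(get_obs()['moment'])"; done
```

```text
time: 12.6
tool_pos: [481.3, 138.2, 248.3]
tcp_rot: [3.139, -0.001, 1.252]
contact_force: [0.7, -0.4, 8.2]
grip_width: 12.0
[-0.15037533  0.03818202  0.02552585]
time: 12.85
tool_pos: [481.3, 138.2, 248.3]
tcp_rot: [3.139, -0.001, 1.212]
contact_force: [0.1, 0.4, 8.8]
grip_width: 11.8
[-0.17008587  0.12396522  0.09901265]
```

```bash
for i in 1 2; do python3 -m pendant '[[[0,0,0],[0,0,0.01],0.0],[[0,0,0],[0,0,0.025],0.0],[[0,0,0],[0,0,0.025],0.0]]'; python3 -c "
from h import *
print(get_obs()['moment'])"; done
```

```text
time: 13.1
tool_pos: [481.2, 138.3, 248.3]
tcp_rot: [3.139, -0.002, 1.187]
contact_force: [-0.7, -0.2, 8.4]
grip_width: 11.8
[0.01875116 0.22176891 0.10465876]
time: 13.35
tool_pos: [481.0, 138.4, 248.2]
tcp_rot: [3.14, -0.002, 1.162]
contact_force: [-0.6, 1.7, 9.4]
grip_width: 12.1
[0.23288824 0.30542656 0.12348681]
```

The turn met its stop at about 7° past the quarter turn, with the moment rising. I'll ease back 3°, let the spring raise the key, then open a little.

```bash
python3 -m pendant '[[[0,0,0],[0,0,-0.03],0.0],[[0,0,0],[0,0,-0.06],0.0],[[0,0,-0.001],[0,0,-0.06],0.0],[[0,0,-0.002],[0,0,-0.06],0.0],[[0,0,-0.003],[0,0,-0.06],0.0],[[0,0,-0.004],[0,0,-0.06],0.0],[[0,0,-0.005],[0,0,-0.06],0.0],[[0,0,-0.0055],[0,0,-0.06],0.0],[[0,0,-0.0055],[0,0,-0.06],0.0]]'; python3 -c "
from h import *
o=get_obs();print(o['moment'])
goto(480.7,138.1,248,74)"
```

```text
time: 14.1
tool_pos: [481.1, 138.3, 253.6]
tcp_rot: [3.14, -0.001, 1.223]
contact_force: [0.3, 1.9, 5.9]
grip_width: 11.9
[0.04222859 0.06003598 0.02479698]
t 14.1 pos [481.1 138.3 253.6] rpy [ 1.7989e+02 -8.0000e-02  7.0060e+01] F [0.33 1.88 5.88] w 11.9
shift [-0.0003 -0.0003  0.0056] turn [ 0.002  -0.0014 -0.0688]
```

```bash
python3 -m pendant '[[[0,0,0],[0,0,0],0.015],[[0,0,0],[0,0,0],0.02],[[0,0,0],[0,0,0],0.03],[[0,0,0],[0,0,0],0.04],[[0,0,0],[0,0,0],0.04],[[0,0,0],[0,0,0],0.04],[[0,0,0],[0,0,0],0.04],[[0,0,0],[0,0,0],0.04]]'
```

```text
time: 14.77
tool_pos: [480.6, 138.1, 253.0]
tcp_rot: [-3.142, -0.0, 1.223]
contact_force: [-0.4, 0.2, -0.9]
grip_width: 39.9
```

Released with the fingers 40 mm apart. I'll lift straight up and away, then look.

```bash
python3 -m pendant '[[[0,0,-0.01],[0,0,0],0.04],[[0,0,-0.03],[0,0,0],0.04],[[0,0,-0.06],[0,0,0],0.04],[[0,0,-0.1],[0,0,0],0.04],[[0,0,-0.13],[0,0,0],0.04],[[-0.03,0,-0.15],[0,0,0],0.04],[[-0.07,0,-0.15],[0,0,0],0.04],[[-0.11,0,-0.15],[0,0,0],0.04],[[-0.15,0,-0.15],[0,0,0],0.04],[[-0.19,0,-0.15],[0,0,0],0.04]]'; python3 -m pendant '[[[-0.03,0,0],[0,0,0],0.04],[[-0.05,0,0],[0,0,0],0.04],[[-0.05,0,0],[0,0,0],0.04]]'; python3 - <<'E'
from h import *
s=capture("side");t=capture("top");o=get_obs();print(o["contact_force"],o["tool_pos"])
u0,v0,w,h,k=225,160,50,50,8
im=crop(s,u0,v0,w,h,k);im2=im.copy()
a=np.radians(70.06);X=np.array([np.cos(a),np.sin(a),0]);Y=np.array([-X[1],X[0],0]);O=np.array([480.8,138.1,43])
def box(hx,hy,z0,z1,col):
    P=[O+X*i*hx+Y*j*hy+np.array([0,0,z]) for z in(z0,z1) for i,j in((-1,-1),(1,-1),(1,1),(-1,1))]
    q=((proj(s,P)-[u0,v0]+.5)*k-.5).astype(int)
    for i in range(4):
        for A,B in((i,(i+1)%4),(i+4,(i+1)%4+4),(i,i+4)): cv2.line(im2,tuple(map(int,q[A])),tuple(map(int,q[B])),col,1)
box(12,12,26,30,(0,255,0));box(20,6,30,70,(255,0,255))
cv2.imwrite("pics/c6.png",np.hstack([im,im2]));cv2.imwrite("pics/c7.png",crop(t,205,175,80,100,6))
E
```

```text
time: 15.6
tool_pos: [414.6, -41.7, 404.0]
tcp_rot: [3.14, -0.0, 1.224]
contact_force: [1.3, -1.1, -0.3]
grip_width: 40.3
time: 15.85
tool_pos: [397.7, -90.1, 403.9]
tcp_rot: [3.14, 0.001, 1.219]
contact_force: [-0.2, 0.6, -0.0]
grip_width: 40.1
[ 0.14365557  0.3291444  -0.19921758] [398.54017981 -87.89542841 403.6714197 ]
```

View pics/c6.png

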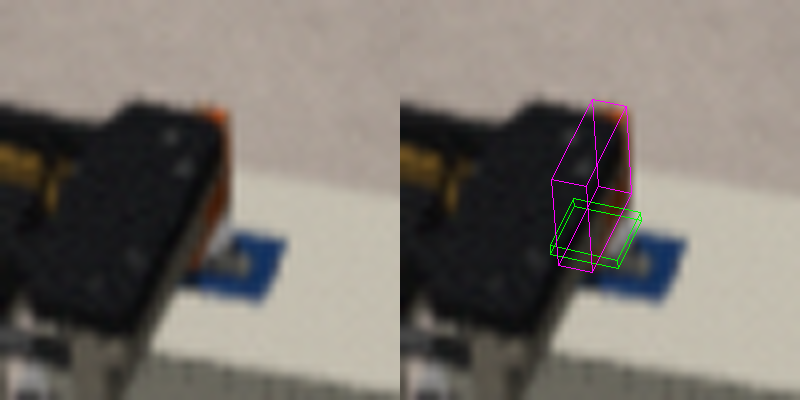

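View pics/c7.png

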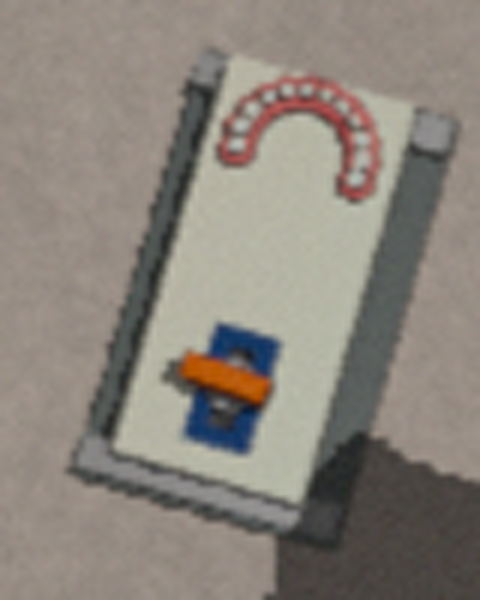

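The top view shows the handle standing across the slot, with its top corners at (187,352), (272,375), (267,405) and (183,380). The gripper hides part of the side view, so I'll move it clear and check the height.

```bash
python3 -m pendant '[[[-0.04,0,0],[0,0,0],0.04],[[-0.08,0,0],[0,0,0],0.04],[[-0.12,0,0],[0,0,0],0.04],[[-0.14,0.02,0],[0,0,0],0.04],[[-0.16,0.03,0],[0,0,0],0.04],[[-0.16,0.03,0],[0,0,0],0.04],[[-0.16,0.03,0],[0,0,0],0.04],[[-0.16,0.03,0],[0,0,0],0.04]]'; python3 - <<'E'
from h import *
s=capture("side");t=capture("top")
T=lambda x,y:((x+2.5)/6+205-.5,(y+2.5)/6+175-.5)
P=np.array([ray(t,T(*p),113)[:2] for p in[(187,352),(272,375),(267,405),(183,380)]]);d=P[0]+P[3]-P[1]-P[2]
print(P.mean(0),np.linalg.norm(d)/2,np.degrees(np.arctan2(d[1],d[0])))
u0,v0,w,h,k=225,160,50,50,8
im=crop(s,u0,v0,w,h,k);im2=im.copy()
a=np.radians(72);X=np.array([np.cos(a),np.sin(a),0]);Y=np.array([-X[1],X[0],0]);O=np.array([480.8,138.1,43])
def box(hx,hy,z0,z1,col):
    Q=[O+X*i*hx+Y*j*hy+np.array([0,0,z]) for z in(z0,z1) for i,j in((-1,-1),(1,-1),(1,1),(-1,1))]
    q=((proj(s,Q)-[u0,v0]+.5)*k-.5).astype(int)
    for i in range(4):
        for A,B in((i,(i+1)%4),(i+4,(i+1)%4+4),(i,i+4)): cv2.line(im2,tuple(map(int,q[A])),tuple(map(int,q[B])),col,1)
box(12,12,26,30,(0,255,0));box(20,6,30,70,(255,0,255))
cv2.imwrite("pics/c8.png",np.hstack([im,im2]))
E
```

```text
time: 16.62
tool_pos: [372.8, -247.0, 402.9]
tcp_rot: [-3.141, -0.001, 1.224]
contact_force: [-0.8, 0.0, 0.3]
grip_width: 40.4
[480.40962641 136.12920553] 38.851048491724214 73.50275184697838
```

View pics/c8.png

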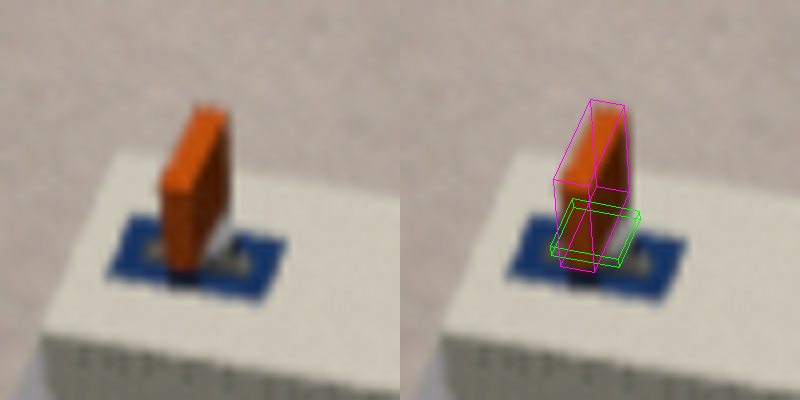

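```bash
python3 -c "
from plant import *
print(close_job(),get_obs()['time'])"
```

```text
the job is handed in; nothing more can be done
the job is handed in; nothing more can be done
```

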